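# Heft the parts boxes and push the full ones back to the rail

### The arm

A 6-joint arm with a two-finger parallel gripper is mounted at the origin on the work surface. World frame = base frame: x ahead of the robot, y to its left, z up, the work surface at z = 0. Lengths are in m, angles in rad, forces in N, time in s.
With the tool pointing down it reaches from about 0.35 to 0.725 m from the base axis. Payload 4.3 kg.
Tool frame: the origin (TCP) lies at the very end of the fingers, on their centre line; the grasp point (between the pads) lies 19 mm behind it; z points along the fingers, y is the line along which they close (so a half turn about z gives the same grasp; the last joint's range is limited). The gripper opens to 85 mm and grips with 20 to 120 N. Pads are 22 mm wide; open, the fingers measure 114 mm over their backs; the gripper's body (76 mm by 85 mm) begins 54 mm behind the grasp point. The pads swing forward as they close: fully open they stand 13 mm farther back than shut.
Start: joints at [1.161, 0.377, 0.081, 1.274, 0, 1.46], TCP at [0.17, 0.549, 0.193] pointing down, gripper open.
Joint ranges: [-2.72, 2.72], [-0.84, 1.66], [-1.02, 1.22], [-1.77, 2.12], [-1.37, 1.28], [-3.14, 3.14]. Speed limits (rad/s): [2.57, 2.57, 3.14, 3.14, 3.14, 3.14].

### API

Orientations are given as a 3x3 rotation matrix whose columns are the frame's x, y, z axes.
In Python, from cell import arm, hand, vision, finder gives the robot as it stands. Calls block until the motion is done:
- arm.move_pose(position, orientation): joint-space move of the TCP to a pose.
- arm.servo_line(position, orientation=None, feed=0.15, max_force=None): straight line of the TCP; orientation=None keeps the orientation; feed is the mean speed in m/s. With max_force (N) it stops when the force on the tool has changed by that much, and returns True; else False.
- arm.move_j(angles): joint-space move.
- hand.set_gripper(opening, f_grip=None): opening from 0.0 (shut) to 1.0 (fully open); f_grip is the grip in N (None keeps the last); returns when the fingers have stopped.
- arm.dwell(seconds).
- arm.solve_ik(position, orientation): joint angles nearest the present ones, or None.
- arm.observe(): the state.
- vision.read_camera(name): name is "scene" or "top"; returns a dict with "image" (480x640x3 uint8, blue, green, red), "fx", "fy", "cx", "cy" (pixels), "position" and "rotation" of the camera in the world. Camera axes: x right, y up, looking along -z (the intrinsics and any distortion apply to the point x, -y, -z); pixel columns grow to the right and rows downward; lengths in m; the calibration is good to about 2 mm. A picture is of the moment at which its call begins. There is no depth.
A pose or a line that the arm cannot do raises arm.PlanningError and nothing moves.
- arm.hand_in(): hands the job in; it is judged then, once.
Trained networks look in a picture, given as the dict that the camera call returned (one of the last four; its "shot" number tells which), for a name from the list of things; names that differ only in an ending like _2 or _b are one class to them, and where a whole thing is asked for, a point or a joint stands for the part that bears it (a point fixed in the world has none). Each returns a list of dicts, best first, with "confidence" (0 to 1); they miss things now and then, are a little off and sometimes report something else, mostly with a low value. They report only what shows in the picture. A call takes as long as a camera call. They do not tell look-alikes from the thing itself.
- finder.regions_of(target, picture): "mask" (480x640 bool, what is visible of it) and "rect" ([centre column, centre row, width, height] in pixels, round what is visible of it).
The state is a dict: "time_s": time; "joint_pos": joint angles; "dq": joint speeds; "tau": joint torques, N m; "tool_pos": TCP position; "ee_rot": TCP orientation; "ft_force": force on the tool from outside, world axes, zero at the start; "ft_torque": the same for the moment, N m; "finger_gap": opening from 0.0 (shut) to 1.0 (fully open); "gripper_force": force on a finger pad.
Only numpy, scipy, OpenCV 4.12 (cv2) and the standard library are available. Lean on these libraries where they do the work, as an engineer would, in place of code of your own. Each camera call takes 0.05 s, during which the arm holds its last target. There are 200 camera calls.

### The job

Three look-alike parts boxes stand on the garage bench, and one or two of them still have a heavy steel part inside. Going from the robot's left to its right, heft each box by raising its handle end about a centimetre while the far end stays on the bench. Slide every heavy box back, gently, until its far end lies flush against the steel rail; set the light ones down where they stood, lift no box clear of the bench, and leave the other things alone.

Things in the scene. Friction and masses are not known exactly. Their poses are not given: they have to be found in the camera images.
- mat: flat black rubber bench mat, 460 mm (x) by 840 mm (y), 4 mm thick, fixed to the bench; boxes and rail stand on it, so their undersides are at z = 0.004. Origin at the centre of its underside
- rail: stop rail: bright steel angle, 800 mm long and 45 mm high, bolted across the back of the bench beyond the boxes. Origin: middle of the lower edge of its flat front face (the face towards the robot); its x axis points squarely away from that face, away from the robot, its y axis runs along the rail. Fixed and stiff: press no box against it with 20 N or more
- box_left: the box on the robot's left (+y), one of three that look alike: closed blue metal parts box, grey lid, 150 mm long (its x), 100 mm wide (y), 70 mm high; origin at the centre of its underside; x axis away from the robot, roughly towards the rail. Loose. Weighs 0.74 to 0.93 kg with a steel part inside, else 0.30 kg; balanced lengthwise within 8 mm. One or two of the three hold a part
- box_left_grip (a point): grip point of that box's handle: centre of a bright metal ball knob, 26 mm across, standing out from the near end on a round stem 12 mm thick; 105 mm before the box's centre, 52 mm above its underside (30 mm off the end face). Pinched from above across the box's width, the ball swivels a little in the pads as the box tips
- box_left_far (a point): middle of the lower edge of that box's far end face, 75 mm beyond its centre. The box tips about this edge when its handle is raised; the upward force then needed at the grip point is about 0.42 of its weight, and friction can add up to about 1.5 N: 3 to 5.5 N with a part inside, 1.2 to 2.4 N without. It slides with the least force (3 to 5 N) while the handle is held a few mm up
- box_mid: the middle box, one of three that look alike: closed blue metal parts box, grey lid, 150 mm long (its x), 100 mm wide (y), 70 mm high; origin at the centre of its underside; x axis away from the robot, roughly towards the rail. Loose. Weighs 0.74 to 0.93 kg with a steel part inside, else 0.30 kg; balanced lengthwise within 8 mm. One or two of the three hold a part
- box_mid_grip (a point): grip point of that box's handle: centre of a bright metal ball knob, 26 mm across, standing out from the near end on a round stem 12 mm thick; 105 mm before the box's centre, 52 mm above its underside (30 mm off the end face). Pinched from above across the box's width, the ball swivels a little in the pads as the box tips
- box_mid_far (a point): middle of the lower edge of that box's far end face, 75 mm beyond its centre. The box tips about this edge when its handle is raised; the upward force then needed at the grip point is about 0.42 of its weight, and friction can add up to about 1.5 N: 3 to 5.5 N with a part inside, 1.2 to 2.4 N without. It slides with the least force (3 to 5 N) while the handle is held a few mm up
- box_right: the box on the robot's right (-y), one of three that look alike: closed blue metal parts box, grey lid, 150 mm long (its x), 100 mm wide (y), 70 mm high; origin at the centre of its underside; x axis away from the robot, roughly towards the rail. Loose. Weighs 0.74 to 0.93 kg with a steel part inside, else 0.30 kg; balanced lengthwise within 8 mm. One or two of the three hold a part
- box_right_grip (a point): grip point of that box's handle: centre of a bright metal ball knob, 26 mm across, standing out from the near end on a round stem 12 mm thick; 105 mm before the box's centre, 52 mm above its underside (30 mm off the end face). Pinched from above across the box's width, the ball swivels a little in the pads as the box tips
- box_right_far (a point): middle of the lower edge of that box's far end face, 75 mm beyond its centre. The box tips about this edge when its handle is raised; the upward force then needed at the grip point is about 0.42 of its weight, and friction can add up to about 1.5 N: 3 to 5.5 N with a part inside, 1.2 to 2.4 N without. It slides with the least force (3 to 5 N) while the handle is held a few mm up
- spray: bystander: aerosol can, 64 mm across, 180 mm tall, origin at the centre of its underside
- filter: bystander: white oil filter, 76 mm across, 90 mm tall, origin at the centre of its underside
- spanner: bystander: steel spanner, 190 mm long, lying flat
Things that resemble listed ones, but are neither listed nor needed, are in the scene too. What is shaped like the box_right but purple or red is not meant.

How it is judged:
On the way, in this order (a step that is already met when the one before it is completed fails the run):
1. the handle end of box_left is raised (tilt over 1.7 degrees) with its far end on the bench (angle between box_left's own z axis and vertical above 0.03 rad), for 0.2 s.
2. the handle end of box_mid is raised (tilt over 1.7 degrees) with its far end on the bench (angle between box_mid's own z axis and vertical above 0.03 rad), for 0.2 s.
3. the handle end of box_right is raised (tilt over 1.7 degrees) with its far end on the bench (angle between box_right's own z axis and vertical above 0.03 rad), for 0.2 s.
At the end, for the whole second after the job is handed in: Each box lies flat and still on the bench. Every box with a heavy part (pressing on the bench with over 5 N) has its far end against the rail: gap at the middle under 6 mm, square to it within 0.06 rad. Every light box is within 30 mm of where it started (linear speed of each of box_left, box_mid, box_right below 0.01 m/s and angle between each of box_left, box_mid, box_right's own z axis and vertical below 0.02 rad and ((contact force between box_left and mat above 5 N and x of box_left_far in the frame of rail between -0.006 and 0.003 m and angle between the x axis of box_left and the x axis of rail, either way round below 0.06 rad) or (contact force between box_left and mat below 5 N and distance of box_left from where it was at the start of the episode below 0.03 m)) and ((contact force between box_mid and mat above 5 N and x of box_mid_far in the frame of rail between -0.006 and 0.003 m and angle between the x axis of box_mid and the x axis of rail, either way round below 0.06 rad) or (contact force between box_mid and mat below 5 N and distance of box_mid from where it was at the start of the episode below 0.03 m)) and ((contact force between box_right and mat above 5 N and x of box_right_far in the frame of rail between -0.006 and 0.003 m and angle between the x axis of box_right and the x axis of rail, either way round below 0.06 rad) or (contact force between box_right and mat below 5 N and distance of box_right from where it was at the start of the episode below 0.03 m))); the robot touches nothing.
It fails at once if a box is lifted clear of the bench (its far lower edge more than 8 mm up) (height (world z) of any of box_left_far, box_mid_far, box_right_far above 0.012 m).
It fails at once if a box is tipped more than about 11 degrees (angle between any of box_left, box_mid, box_right's own z axis and vertical above 0.2 rad).
It fails at once if a box is pressed against the rail with more than 20 N (contact force between any of box_left, box_mid, box_right and rail above 20 N).
It fails at once if a bystander is disturbed (moved more than 20 mm) (distance of any of spray, filter, spanner from where it was at the start of the episode above 0.02 m).
It also fails if it takes over 64 s, if anything falls off the work surface, if the arm or the gripper's body presses on something with over 40 N, if the wrist force passes 120 N, or if a joint passes its speed limit or range.

## Working session

There is one attempt and no reset: what is moved stays moved. The work goes in short steps, each a Python script; the robot and the scene stay as the last script left them, time stands still between calls to the robot, and variables do not carry over. Pictures are saved under pics/ and viewed, at most 12 in all, crops included, and the job is handed in when it is done.

```bash
mkdir -p pics; ls; python3 - <<'E'
from cell import arm, hand, vision, finder
import cv2,numpy as np
for n in ("top","scene"):
    p=vision.read_camera(n); cv2.imwrite(f"pics/{n}0.png",p["image"])
    print(n,p["shot"],p["fx"],p["fy"],p["cx"],p["cy"],np.round(p["position"],3),np.round(p["rotation"],3).tolist(),[k for k in p if k!="image"])
    for t in ("box_mid","box_mid_grip","rail","mat"):
        for r in finder.regions_of(t,p): print(t,round(r["confidence"],2),np.round(r["rect"]),r["mask"].sum())
s=arm.observe();print(s["time_s"],s["ft_force"],s["ee_rot"])
E
```

```text
pics
top 1 610.9085389739754 610.9085389739754 312.1900622112416 234.20096359729402 [ 0.445 -0.013  1.819] [[-0.014, 0.999, -0.042], [-1.0, -0.014, 0.01], [0.009, 0.043, 0.999]] ['fx', 'fy', 'cx', 'cy', 'position', 'rotation', 'shot']
box_mid 0.57 [292. 229.  42.  71.] 1968
box_mid 0.33 [380. 228.  42.  66.] 2111
box_mid_grip 0.7 [291. 230.  38.  65.] 1980
rail 0.9 [293. 154. 277.  23.] 4585
mat 0.89 [304. 196. 279. 159.] 32341
mat 0.35 [382. 227.  40.  72.] 2169
scene 2 538.8311883799649 538.8311883799649 321.42004418810643 239.3786198387393 [ 1.263 -0.138  1.208] [[0.174, -0.829, 0.531], [0.985, 0.143, -0.1], [0.007, 0.541, 0.841]] ['fx', 'fy', 'cx', 'cy', 'position', 'rotation', 'shot']
box_mid 0.9 [336. 245.  43.  74.] 2702
box_mid_grip 0.56 [338. 244.  45.  74.] 2735
rail 0.75 [343. 325. 338.  69.] 8860
rail 0.54 [232. 262.  52.  80.] 2827
mat 0.74 [341. 300. 363. 213.] 37881
0.5 [-0.39001062 -0.58227532  0.16422013] [[-9.55401602e-01  2.95309629e-01  4.85982187e-05]
 [ 2.95309630e-01  9.55401603e-01  1.87429995e-05]
 [-4.08958278e-05  3.22586137e-05 -9.99999999e-01]]
```

View pics/top0.png

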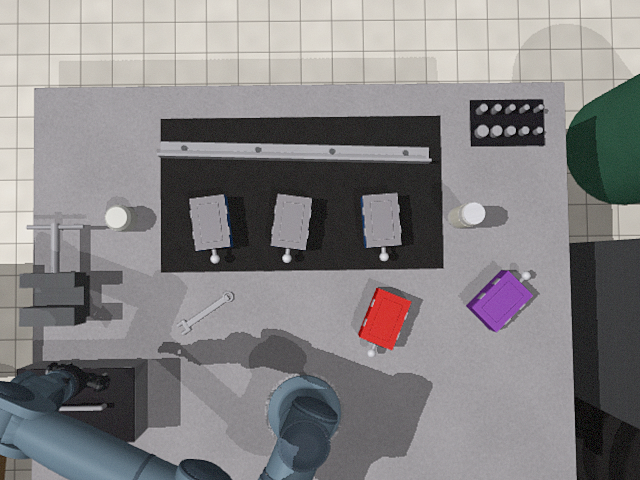

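View pics/scene0.png

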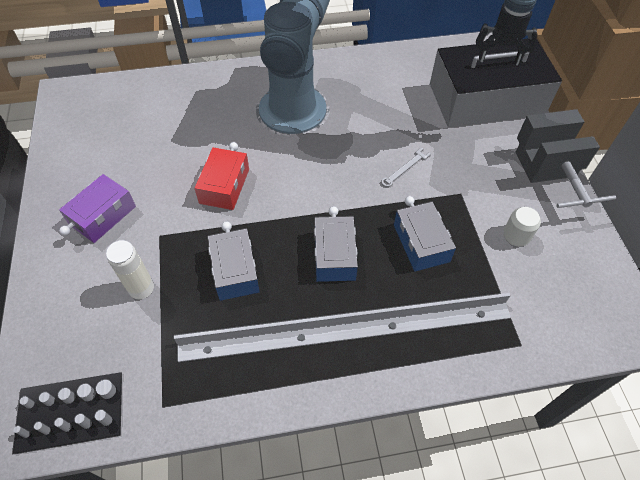

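Both pictures agree. The three grey-lidded boxes are at top-image pixels (210,222), (292,222) and (381,220), with knobs at (215,258), (287,258) and (384,257). The rail is at row ~152. Look-alikes I'm rejecting are the red box (385,318) and the purple box (501,300), and the ball ends of both. Next I'll measure and take one close crop.

```bash
cat > h.py <<'E'
from cell import arm, hand, vision, finder
import cv2,numpy as np
def toworld(p,uv,z):
    uv=np.atleast_2d(np.asarray(uv,float)); R=np.array(p["rotation"]);o=np.array(p["position"])
    d=np.c_[(uv[:,0]-p["cx"])/p["fx"],-(uv[:,1]-p["cy"])/p["fy"],-np.ones(len(uv))]@R.T
    return o+d*((z-o[2])/d[:,2])[:,None]
def topix(p,X):
    c=(np.atleast_2d(X)-p["position"])@np.array(p["rotation"])
    return np.c_[p["cx"]+p["fx"]*c[:,0]/-c[:,2],p["cy"]-p["fy"]*c[:,1]/-c[:,2]]
def boxes(p,win=(150,180,445,268)):
    """lid and knob of each grey-lidded box in the top picture, left to right: (lid centre, yaw, knob centre)"""
    im=p["image"].astype(int); x0,y0,x1,y1=win
    m=np.zeros(im.shape[:2],np.uint8); m[y0:y1,x0:x1]=((im.min(2)>110)&(np.ptp(im,axis=2)<30))[y0:y1,x0:x1]
    lid=cv2.morphologyEx(m,cv2.MORPH_OPEN,np.ones((15,15),np.uint8))
    n,l,st,c=cv2.connectedComponentsWithStats(lid); out=[]
    for i in range(1,n):
        if st[i,4]<900: continue
        pts=toworld(p,np.argwhere(cv2.morphologyEx((l==i).astype(np.uint8),cv2.MORPH_CLOSE,np.ones((5,5))))[:,::-1],.074)[:,:2]
        ctr,(w,h),a=cv2.minAreaRect((pts*1000).astype(np.float32)); 
        b=cv2.boxPoints((ctr,(w,h),a)); e=[b[1]-b[0],b[2]-b[1]]; e=max(e,key=np.linalg.norm); e=e*np.sign(e[0])
        u=c[i]; k=np.zeros_like(m); yk=st[i,1]+st[i,3]+1; xk=int(u[0]); k[yk:yk+22,xk-20:xk+21]=m[yk:yk+22,xk-20:xk+21]
        k=cv2.morphologyEx(k,cv2.MORPH_OPEN,cv2.getStructuringElement(cv2.MORPH_ELLIPSE,(5,5)))
        q=np.argwhere(k)[:,::-1]; kw=toworld(p,q.mean(0),.056)[0] if len(q) else np.full(3,np.nan)
        out.append((pts.mean(0),np.arctan2(e[1],e[0]),kw[:2],sorted((w,h)),len(q)))
    return sorted(out,key=lambda o:-o[0][1])
E
python3 - <<'E'
from h import *
p=vision.read_camera("top"); s=vision.read_camera("scene")
for c,y,k,wh,n in boxes(p):
    d=c-k; print("lid",c.round(4),"yaw",round(y,3),"knob",k.round(4),n,"dist",np.linalg.norm(d).round(4),"yaw2",np.arctan2(d[1],d[0]).round(3),np.round(wh))
c=cv2.resize(p["image"][135:275,150:450],None,fx=2.6,fy=2.6,interpolation=cv2.INTER_CUBIC); cv2.imwrite("pics/crop1.png",c)
c=cv2.resize(s["image"][190:370,160:520],None,fx=2.2,fy=2.2,interpolation=cv2.INTER_CUBIC); cv2.imwrite("pics/crop2.png",c)
g=p["image"].mean(2)
for u in (180,230,290,350,400): print(u,g[138:168,u].round().astype(int).tolist())
for t in ("spray","filter","spanner"):
    for r in finder.regions_of(t,p)[:2]: print(t,round(r["confidence"],2),np.round(r["rect"]),toworld(p,r["rect"][:2],.05)[0].round(3))
E
```

```text
lid [0.5535 0.2685] yaw 0.094 knob [0.4543 0.2525] 63 dist 0.1004 yaw2 0.159 [101. 148.]
lid [0.5542 0.032 ] yaw -0.072 knob [0.4528 0.0455] 63 dist 0.1023 yaw2 -0.132 [102. 148.]
lid [ 0.5619 -0.2266] yaw -0.014 knob [ 0.4539 -0.2357] 60 dist 0.1084 yaw2 0.083 [ 98. 146.]
180 [41, 40, 25, 87, 159, 178, 174, 172, 172, 167, 170, 169, 156, 159, 161, 170, 182, 173, 91, 72, 62, 36, 42, 41, 42, 37, 45, 44, 42, 45]
230 [40, 42, 40, 31, 71, 144, 185, 180, 174, 177, 178, 177, 173, 158, 156, 161, 174, 187, 175, 94, 71, 67, 35, 39, 40, 38, 41, 43, 42, 39]
290 [35, 37, 38, 41, 33, 45, 127, 185, 175, 173, 175, 175, 175, 177, 167, 153, 157, 165, 177, 172, 117, 73, 71, 36, 39, 46, 50, 31, 47, 41]
350 [44, 34, 42, 37, 41, 31, 20, 118, 185, 176, 171, 171, 174, 174, 176, 168, 151, 158, 161, 173, 181, 168, 68, 75, 47, 38, 42, 43, 46, 48]
400 [38, 36, 40, 42, 38, 43, 34, 25, 89, 165, 183, 178, 175, 177, 177, 177, 177, 154, 155, 165, 176, 185, 174, 71, 77, 53, 40, 38, 41, 44]
spray 0.59 [466. 215.  38.  25.] [ 0.571 -0.478  0.05 ]
spray 0.25 [212. 232.  43.  72.] [0.532 0.26  0.05 ]
filter 0.71 [123. 220.  34.  30.] [0.57  0.517 0.05 ]
spanner 0.63 [211. 229.  44.  66.] [0.54  0.261 0.05 ]
spanner 0.6 [204. 314.  57.  42.] [0.295 0.285 0.05 ]
```

View pics/crop1.png

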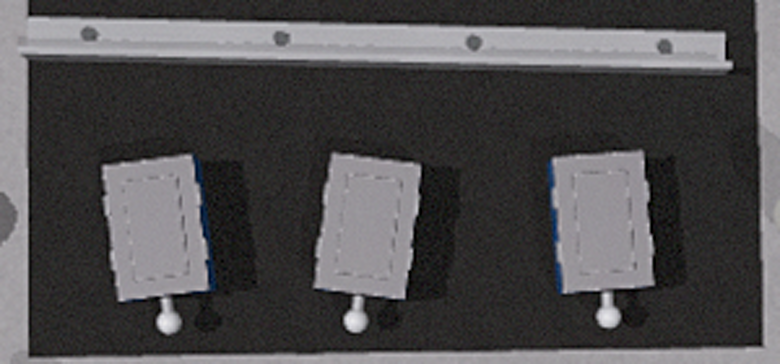

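The crop shows three blue boxes with grey lids on the mat, with yaws of about +0.14, -0.12 and +0.085. Their knobs are at crop (168,320), (356,320) and (609,316), and the rail runs slightly skewed above them. Next I'll compute the rail line, cross-check the knobs in the scene view, and heft the left box.

```bash
cat >> h.py <<'E'
def rot(yaw):
    c,s=np.cos(yaw),np.sin(yaw); return np.array([[-c,-s,0],[-s,c,0],[0,0,-1.]])
def force(n=10):
    f=[]
    for _ in range(n): f.append(arm.observe()["ft_force"]); arm.dwell(.02)
    return np.mean(f,0)
ZG=0.037
def heft(knob,yaw):
    """grasp the knob, raise it on its arc by 10 mm, return force change; leaves the handle 4 mm up"""
    x=np.array([np.cos(yaw),np.sin(yaw),0]); g=np.array([knob[0],knob[1],ZG])
    arm.move_pose(g+[0,0,.09],rot(yaw)); hand.set_gripper(.7)
    arm.servo_line(g+[0,0,.03],feed=.15); arm.dwell(.15); f0=force()
    print("touch",arm.servo_line(g,feed=.06,max_force=8)); hand.set_gripper(0,f_grip=40)
    s=arm.observe(); print("gap",s["finger_gap"],"pad",s["gripper_force"],"preload",(force()-f0).round(2))
    up=lambda h: arm.servo_line(g+x*(.29*h)+[0,0,h],feed=.03)
    up(.012); arm.dwell(.3); a=force()-f0
    up(.010); arm.dwell(.3); b=force()-f0
    print("up",a.round(2),"down",b.round(2),"tcp",np.round(arm.observe()["tool_pos"],4),"t",arm.observe()["time_s"])
    return g,x,a,b
E
python3 - <<'E'
from h import *
p=vision.read_camera("top"); s=vision.read_camera("scene")
U=np.array([180,230,290,350,400])
g=p["image"].mean(2); rows=[]
for u in U:
    c=g[150:168,u-2:u+3].mean(1); d=c[:-1]-c[1:]; i=int(np.argmax(d)); w=d[i-1:i+2]; rows.append(150+i+.5+(w@[-1,0,1])/w.sum())
W=toworld(p,np.c_[U,rows],.049); a=np.polyfit(W[:,1],W[:,0],1)
print("rail top-front edge x=%.4f + %.4f y"%(a[1],a[0]),"yaw",-np.arctan(a[0]),"resid",(W[:,0]-np.polyval(a,W[:,1])).round(4))
L=toworld(p,[[180,158.5],[290,160.5],[400,163.1]],.004); print("lower edge",L.round(4).tolist(), np.polyval(a,L[:,1]).round(4))
for c,y,k,_,_ in boxes(p):
    q=topix(s,[*k,.056])[0]; i0=np.round(q).astype(int)
    w=s["image"].min(2)[i0[1]-9:i0[1]+6,i0[0]-9:i0[0]+10]>190; v=np.argwhere(w)[:,::-1].mean(0)+i0-9
    print("knob",k.round(4),"scene pred",q.round(1),"seen",v.round(1),w.sum(),"seen->world",toworld(s,v,.056)[0][:2].round(4))
c=s["image"][190:260,200:440]; cv2.imwrite("pics/crop3.png",cv2.resize(c,None,fx=3.3,fy=3.3))
E
```

```text
rail top-front edge x=0.7430 + 0.0344 y yaw -0.034361473183117296 resid [-0.0001  0.0002 -0.0001  0.      0.    ]
lower edge [[0.7541, 0.36, 0.004], [0.7439, 0.032, 0.004], [0.732, -0.297, 0.004]] [0.7554 0.7441 0.7328]
knob [0.4543 0.2525] scene pred [409.8 200.6] seen [410.4 199.6] 46 seen->world [0.4515 0.2549]
knob [0.4528 0.0455] scene pred [333.4 210.8] seen [334.  210.1] 55 seen->world [0.4508 0.0473]
knob [ 0.4539 -0.2357] scene pred [226.4 226.1] seen [226.7 225.2] 57 seen->world [ 0.4514 -0.2347]
```

View pics/crop3.png

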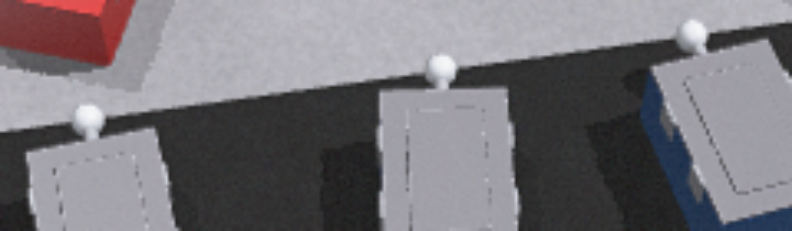

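The knobs at crop (88,120), (440,70) and (692,36) are bare white balls, and both cameras agree on them to about 2 mm. Now I'll heft the left box.

```bash
python3 - <<'E'
from h import *
print(arm.observe()["time_s"]); heft([.4535,.253],.148)
p=vision.read_camera("scene"); cv2.imwrite("pics/heft1.png",cv2.resize(p["image"][120:300,300:540],None,fx=3,fy=3))
E
```

```text
0.85
touch False
gap 0.0033922221072223823 pad 0.0 preload [ 0.08 -0.55 -0.15]
up [-0.07 -0.15 -0.21] down [ 0.16 -0.29 -0.48] tcp [0.4564 0.2534 0.047 ] t 6.7917
```

View pics/heft1.png

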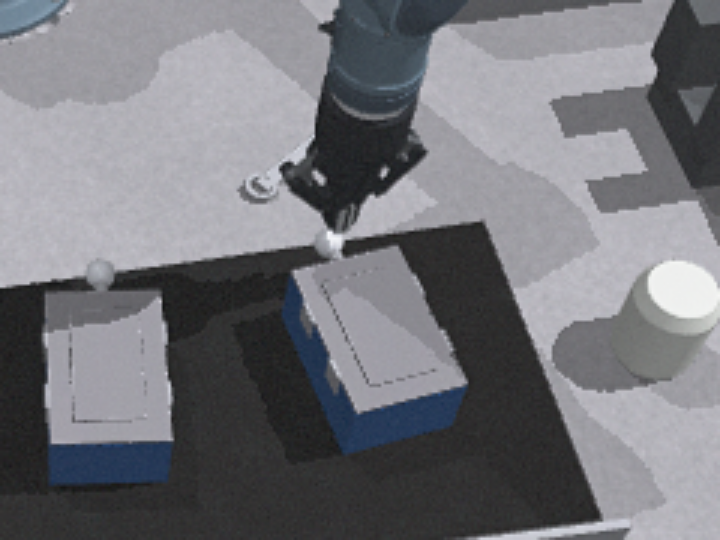

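Missed: the fingers shut on nothing, and the ball sits in front of the fingertips at crop (330,243). I'll compare the fingertip position in the images with the reported TCP.

```bash
python3 - <<'E'
from h import *
arm.servo_line([.4564,.2534,.10],feed=.15); arm.dwell(.2)
s=vision.read_camera("scene"); p=vision.read_camera("top"); t=arm.observe()["tool_pos"]; out=[]
print(t)
for q,n in ((s,"s"),(p,"t")):
    u=topix(q,t)[0]; v=topix(q,[.4535,.253,.056])[0]; print(n,u.round(1),v.round(1))
    i=np.round(u).astype(int); o=i-[33,37]
    c=cv2.resize(q["image"][o[1]:o[1]+75,o[0]:o[0]+66],None,fx=6,fy=6,interpolation=cv2.INTER_CUBIC)
    for w,col in ((u,(0,0,255)),(v,(0,255,0))): cv2.drawMarker(c,tuple(int(k) for k in (w-o+.5)*6),col,0,14,1)
    out.append(c)
cv2.imwrite("pics/tip.png",np.hstack(out))
E
```

```text
[0.45562432 0.25308021 0.09900573]
s [412.5 191. ] [409.9 200.3]
t [211.7 258. ] [214.  258.8]
```

View pics/tip.png

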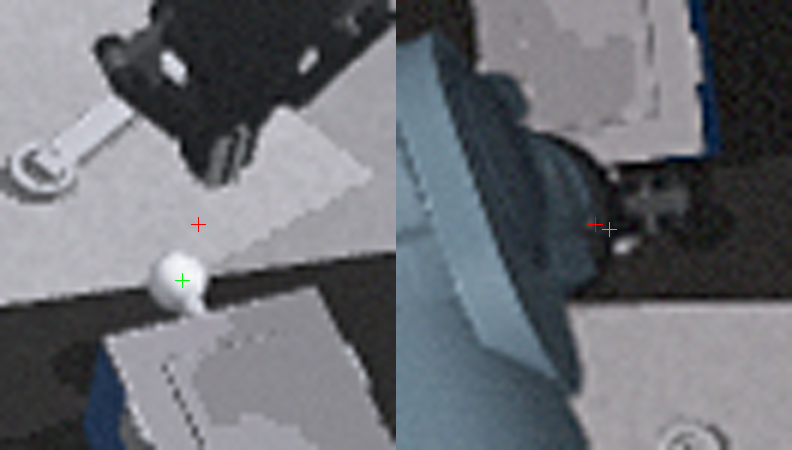

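In the scene half of the crop the shut fingertips are at (215,180), about (+2.8,-7.3) px from the projected TCP at (198,224). The tip is therefore off the reported TCP. Touching the mat will show how much of that is height.

```bash
python3 - <<'E'
from h import *
s=vision.read_camera("scene"); t=np.array(arm.observe()["tool_pos"]); u0=topix(s,t)[0]
for d in ([0,0,.01],[-.01,0,0],[0,.01,0]): print(d,(topix(s,t+d)[0]-u0).round(2))
print(arm.observe()["ee_rot"].round(3).tolist() if hasattr(arm.observe()["ee_rot"],"round") else arm.observe()["ee_rot"])
arm.move_pose([.50,.15,.06],rot(0)); arm.dwell(.2); f0=force(5)
print(arm.servo_line([.50,.15,-.015],feed=.03,max_force=5)); print(np.round(arm.observe()["tool_pos"],4),force(5)-f0)
s=vision.read_camera("scene"); t=np.array(arm.observe()["tool_pos"]); u=topix(s,t)[0]
i=np.round(u).astype(int); o=i-[40,40]
c=cv2.resize(s["image"][o[1]:o[1]+70,o[0]:o[0]+80],None,fx=7,fy=7,interpolation=cv2.INTER_CUBIC)
for w,col in ((u,(0,0,255)),(topix(s,[.5,.15,.004])[0],(0,255,0))): cv2.drawMarker(c,tuple(int(k) for k in (w-o+.5)*7),col,0,14,1)
cv2.imwrite("pics/tip2.png",c)
arm.servo_line([.50,.15,.06],feed=.15); print(arm.observe()["time_s"])
E
```

```text
[0, 0, 0.01] [ 0.58 -2.38]
[-0.01, 0, 0] [-1.01 -2.99]
[0, 0.01, 0] [ 3.72 -0.51]
[[-0.989, -0.147, -0.001], [-0.147, 0.989, -0.001], [0.001, -0.0, -1.0]]
False
[ 0.5001  0.15   -0.0149] [-0.14893789 -0.79805916  0.01396365]
11.9583
```

View pics/tip2.png

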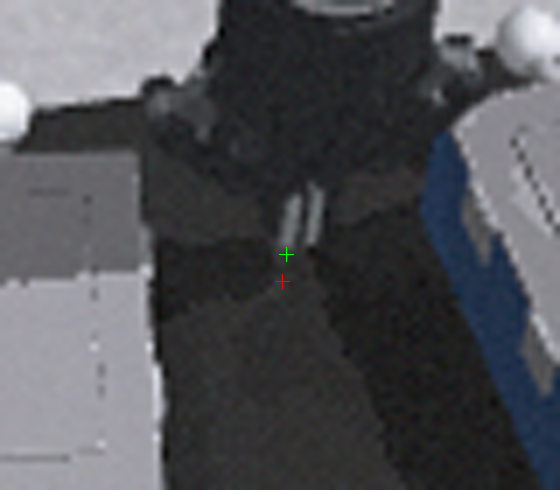

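Still not touching at a reported z of -0.015, so the real fingertips sit about 2 cm or more above the reported TCP. I'll touch deeper with a force guard, then use the known contact height to get the sideways offset.

```bash
python3 - <<'E'
from h import *
arm.servo_line([.50,.15,-.01],feed=.15); arm.dwell(.1)
print(arm.servo_line([.50,.15,-.05],feed=.025,max_force=4)); t=np.array(arm.observe()["tool_pos"]);print(t.round(4))
s=vision.read_camera("scene"); 
u=topix(s,[.5,.15,.004])[0]; o=np.round(u).astype(int)-[40,40]
c=cv2.resize(s["image"][o[1]:o[1]+70,o[0]:o[0]+80],None,fx=7,fy=7,interpolation=cv2.INTER_CUBIC)
for w,col in ((u,(0,255,0)),(topix(s,[.5,.16,.004])[0],(255,255,0)),(topix(s,[.49,.15,.004])[0],(0,255,255))): cv2.drawMarker(c,tuple(int(k) for k in (w-o+.5)*7),col,0,14,1)
cv2.imwrite("pics/tip3.png",c)
arm.servo_line([.50,.15,.06],feed=.15); print(arm.observe()["time_s"])
E
```

```text
True
[ 0.4998  0.15   -0.0344]
14.5
```

View pics/tip3.png

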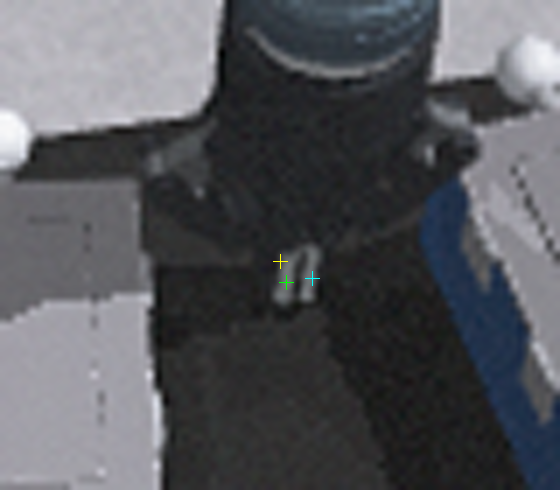

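The fingers touch at a reported z of about -0.035, where the mat's z is 0.004. Sideways, their front edges sit where they should. So x and y are right, and the true tip is about 38 mm above the reported TCP. I'll correct the grasp height and heft the left box again.

```bash
sed -i 's/^ZG=.*/ZG=-0.003/; s/g+\[0,0,.09\]/g+[0,0,.07]/' h.py; python3 - <<'E'
from h import *
heft([.453,.253],.148)
E
```

```text
touch False
gap 0.2757018030095932 pad 39.01827871799469 preload [-1.37 -1.68  5.3 ]
up [ 1.61  0.07 -5.11] down [-0.13 -0.41 -3.97] tcp [0.4555 0.2534 0.0069] t 19.35
```

The left box took 4–5 N on the way up and down, so it is heavy. Next I'll slide it to the rail: straighten it on the way, then finish with a guarded contact.

```bash
cat >> h.py <<'E'
RY=-.0344
def slide(yb):
    """slide the held box to the rail with its centre at about y=yb, then set down and let go"""
    n=np.array([np.cos(RY),np.sin(RY),0]); far=np.array([0,yb-.0344*.075,0]); far[0]=.743+.0344*far[1]
    e=far-.18*n; e[2]=ZG+.004; c=np.array(arm.observe()["tool_pos"])
    arm.servo_line([c[0],c[1],ZG+.004],feed=.04); f0=force(5)
    print("slid, stopped:",arm.servo_line(e-.012*n,rot(RY),feed=.05,max_force=18),np.round(arm.observe()["tool_pos"],4),"f",(force(5)-f0).round(2))
    print("contact:",arm.servo_line(e+.010*n,feed=.015,max_force=5)); q=np.array(arm.observe()["tool_pos"])
    print("travel short of expected rail",((e-q)@n).round(4),"f",(force(5)-f0).round(2))
    release(q-.001*n)
def release(q):
    arm.servo_line([q[0],q[1],ZG],feed=.03); print("set down f",force(5).round(2)); hand.set_gripper(.7)
    arm.servo_line([q[0],q[1],ZG+.07],feed=.2); print("t",arm.observe()["time_s"])
E
python3 - <<'E'
from h import *
slide(.2685)
E
```

```text
slid, stopped: False [0.5602 0.2725 0.001 ] f [-0.33  0.98 -0.27]
contact: True
travel short of expected rail 0.0027 f [ 4.2   0.38 -1.82]
set down f [-2.99 -0.49  4.58]
t 24.3
```

```bash
python3 - <<'E'
from h import *
heft([.4520,.0460],-.122)
s=vision.read_camera("scene"); cv2.imwrite("pics/mid.png",cv2.resize(s["image"][170:350,280:540],None,fx=3,fy=3,interpolation=cv2.INTER_CUBIC))
E
```

```text
touch False
gap 0.278770212085958 pad 38.95317256450653 preload [-1.35 -1.33  5.74]
up [ 1.99 -0.47 -4.94] down [-0.12 -0.07 -3.7 ] tcp [0.4545 0.0457 0.0069] t 29.2417
```

View pics/mid.png

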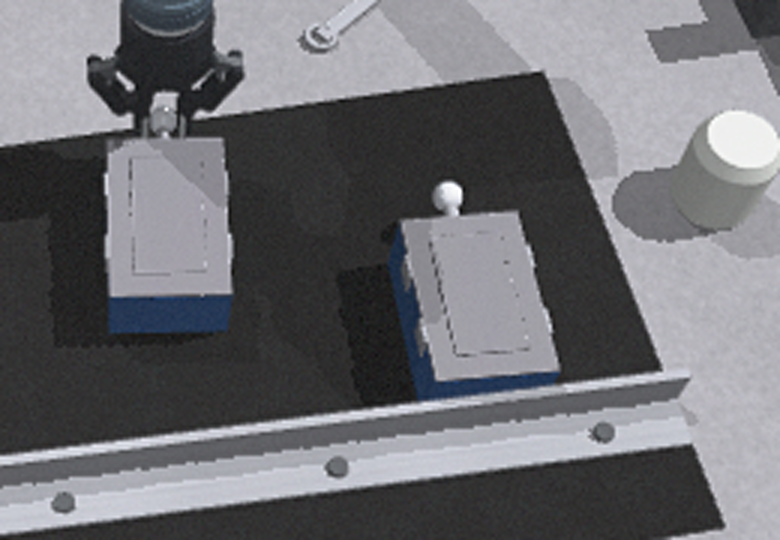

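The middle box is heavy too (3.7–4.9 N). The left box now stands at the rail, crop (490,300). Sliding the middle one.

```bash
python3 - <<'E'
from h import *
slide(.034)
x=heft([.4530,-.2352],.084)
p=vision.read_camera("top")
for c,y,k,wh,n in boxes(p,(150,150,445,268)):
    d=c-k; print("lid",c.round(4),"yaw",round(y,3),"knob",k.round(4),n,"yaw2",np.arctan2(d[1],d[0]).round(3),np.round(wh))
cv2.imwrite("pics/top2.png",cv2.resize(p["image"][135:275,150:450],None,fx=2.6,fy=2.6,interpolation=cv2.INTER_CUBIC))
E
```

```text
slid, stopped: False [0.5521 0.038  0.0011] f [-0.62 -0.68  0.22]
contact: True
travel short of expected rail 0.0025 f [ 4.12 -0.56 -0.99]
set down f [-3.43 -0.1   5.26]
t 34.075
touch False
gap 0.28013778293181446 pad 39.04833734035492 preload [-1.38  0.58  4.7 ]
up [-0.21 -0.38 -2.2 ] down [-0.91 -0.03 -1.85] tcp [ 0.4557 -0.2349  0.007 ] t 39.1417
lid [0.6878 0.266 ] yaw -0.012 knob [0.5709 0.2735] 53 yaw2 -0.064 [ 97. 164.]
lid [0.6843 0.0318] yaw -0.014 knob [0.5621 0.0396] 52 yaw2 -0.064 [100. 167.]
lid [ 0.573  -0.2304] yaw -0.018 knob [ 0.4897 -0.2082] 118 yaw2 -0.26 [ 92. 127.]
```

View pics/top2.png

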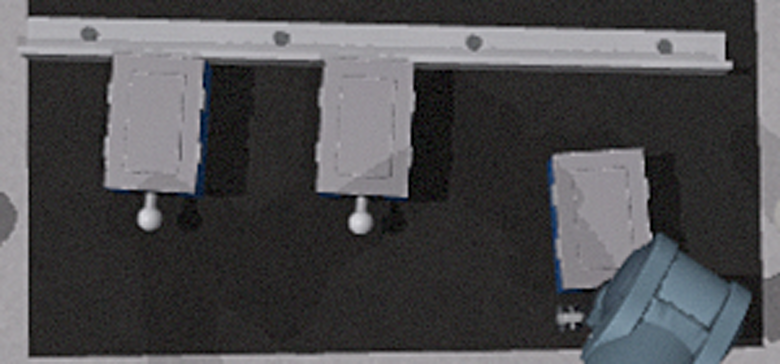

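The right box took about 2 N, so it is light. The left and middle boxes stand at the rail with their near edges at crop rows ~190 and ~195, but they look roughly 0.03 rad off square. I'll set the right box down where it stood, clear the view and measure the squareness properly.

```bash
cat >> h.py <<'E'
def fit(p,guess,mids):
    """box pose (x,y,yaw) by matching the lid's side and near edges (z=.074) with grey-level steps in the top picture"""
    g=cv2.GaussianBlur(p["image"][:,:,2].astype(np.float32),(0,0),.7); L=[]
    x,y,a=guess; R=np.array([[np.cos(a),-np.sin(a)],[np.sin(a),np.cos(a)]])
    def edge(pt,nrm):
        s=np.arange(-.012,.0121,.0005); w=np.c_[(pt[None]+s[:,None]*nrm[None])@R.T+[x,y],np.full(len(s),.074)]
        uv=topix(p,w).astype(np.float32); v=cv2.remap(g,uv[:,:1],uv[:,1:],cv2.INTER_LINEAR).ravel()
        return s[np.argmax(-np.gradient(v))]
    S=np.linspace(-.06,.045,30); W=np.linspace(-.04,.04,24)
    l=[edge(np.array([s,.05]),np.array([0,1.])) for s in S]; r=[edge(np.array([s,-.05]),np.array([0,-1.])) for s in S]
    e=[(w,edge(np.array([-.075,w]),np.array([-1.,0]))) for w in W if abs(w)>.012]; e=np.array(e)
    rob=lambda X,Y: cv2.fitLine(np.c_[X,Y].astype(np.float32),cv2.DIST_HUBER,0,.001,.001).ravel()
    f=lambda q: (q[1]/q[0], q[3]-q[2]*q[1]/q[0])
    (sl,il),(sr,ir),(se,ie)=f(rob(S,l)),f(rob(S,r)),f(rob(*e.T))
    return dict(yaw_left=a+sl,yaw_right=a-sr,yaw_near=a+se,off_l=il,off_r=ir,off_near=ie)
E
python3 - <<'E'
from h import *
release(np.array([.453,-.2352,ZG])); arm.move_pose([.36,-.15,.12],rot(0)); 
p=vision.read_camera("top"); cv2.imwrite("pics/top3.png",p["image"])
old=dict(p); old["image"]=cv2.imread("pics/top0.png")
for n,q,gs in (("start",old,[(.5555,.2685,.145),(.5555,.033,-.125),(.559,-.227,.084)]),("now",p,[(.676,.267,-.05),(.668,.034,-.05),(.559,-.227,.084)])):
    for g in gs:
        r=fit(q,g,0); print(n,g,{k:round(float(v),4) for k,v in r.items()})
print([(c.round(4),k.round(4),np.arctan2(*(c-k)[::-1]).round(3)) for c,y,k,_,_ in boxes(p)],arm.observe()["time_s"])
E
```

```text
set down f [-1.32  1.27  4.88]
t 40.7167
start (0.5555, 0.2685, 0.145) {'yaw_left': 0.1174, 'yaw_right': 0.1047, 'yaw_near': 0.1175, 'off_l': -0.0038, 'off_r': 0.0074, 'off_near': -0.0018}
start (0.5555, 0.033, -0.125) {'yaw_left': -0.1382, 'yaw_right': -0.1527, 'yaw_near': -0.1402, 'off_l': -0.0014, 'off_r': 0.005, 'off_near': -0.0016}
start (0.559, -0.227, 0.084) {'yaw_left': 0.0856, 'yaw_right': 0.0496, 'yaw_near': 0.059, 'off_l': -0.0004, 'off_r': 0.0042, 'off_near': 0.0013}
now (0.676, 0.267, -0.05) {'yaw_left': -0.0818, 'yaw_right': -0.0686, 'yaw_near': -0.067, 'off_l': -0.0016, 'off_r': 0.005, 'off_near': 0.0022}
now (0.668, 0.034, -0.05) {'yaw_left': -0.0513, 'yaw_right': -0.0924, 'yaw_near': -0.0573, 'off_l': -0.0016, 'off_r': 0.0047, 'off_near': 0.0013}
now (0.559, -0.227, 0.084) {'yaw_left': 0.0537, 'yaw_right': 0.0494, 'yaw_near': 0.0502, 'off_l': 0.0, 'off_r': 0.0036, 'off_near': 0.001}
[(array([ 0.5588, -0.2272]), array([ 0.4542, -0.2346]), np.float64(0.07))] 41.375
```

The left box's starting yaw was really about 0.115, so it ended about 0.035 off square and the middle one about 0.025. Both are inside the 0.06 limit, but 22 s remain, so I'll regrip each at its true yaw, square it and press it gently home.

```bash
cat >> h.py <<'E'
def square(knob,yaw,yb):
    g=np.array([knob[0],knob[1],ZG]); n=np.array([np.cos(RY),np.sin(RY),0])
    arm.move_pose(g+[0,0,.05],rot(yaw)); arm.servo_line(g,feed=.12,max_force=8); hand.set_gripper(0,f_grip=40)
    far=np.array([0,yb-.0344*.075,0]); far[0]=.743+.0344*far[1]; e=far-.18*n; e[2]=ZG+.004
    arm.servo_line(g+[0,0,.004],feed=.05)
    print("back",arm.servo_line(e-.008*n,rot(RY),feed=.04,max_force=18))
    print("contact",arm.servo_line(e+.010*n,feed=.015,max_force=6)); q=np.array(arm.observe()["tool_pos"]); print("short",((e-q)@n).round(4))
    release(q-.001*n)
E
python3 - <<'E'
from h import *
square((.5705,.2735),-.069,.267)
E
```

```text
back False
contact True
short -0.0003
set down f [-2.7  -1.06  5.55]
t 46.6667
```

```bash
python3 - <<'E'
from h import *
square((.5615,.0396),-.061,.034)
arm.move_pose([.36,-.15,.12],rot(0)); p=vision.read_camera("top"); 
for g in [(.676,.267,-.04),(.668,.034,-.04),(.559,-.227,.07)]:
    r=fit(p,g,0); print(g,{k:round(float(v),4) for k,v in r.items()})
print([(c.round(4),k.round(4)) for c,y,k,_,_ in boxes(p,(150,150,445,268))],arm.observe()["time_s"])
cv2.imwrite("pics/end.png",cv2.resize(p["image"][135:275,150:450],None,fx=2.6,fy=2.6,interpolation=cv2.INTER_CUBIC))
E
```

```text
back False
contact True
short 0.0009
set down f [-3.23 -0.6   7.5 ]
t 51.0833
(0.676, 0.267, -0.04) {'yaw_left': -0.0492, 'yaw_right': -0.0577, 'yaw_near': -0.0319, 'off_l': -0.0003, 'off_r': 0.0044, 'off_near': 0.0002}
(0.668, 0.034, -0.04) {'yaw_left': -0.0281, 'yaw_right': -0.0685, 'yaw_near': -0.0717, 'off_l': 0.0001, 'off_r': 0.0039, 'off_near': 0.0001}
(0.559, -0.227, 0.07) {'yaw_left': 0.0538, 'yaw_right': 0.0639, 'yaw_near': 0.0462, 'off_l': 0.0002, 'off_r': 0.0038, 'off_near': 0.0012}
[(array([0.6845, 0.2701]), array([0.571 , 0.2718])), (array([0.6919, 0.0329]), array([0.5958, 0.0347])), (array([ 0.5589, -0.227 ]), array([ 0.4549, -0.2345]))] 52.225
```

View pics/end.png

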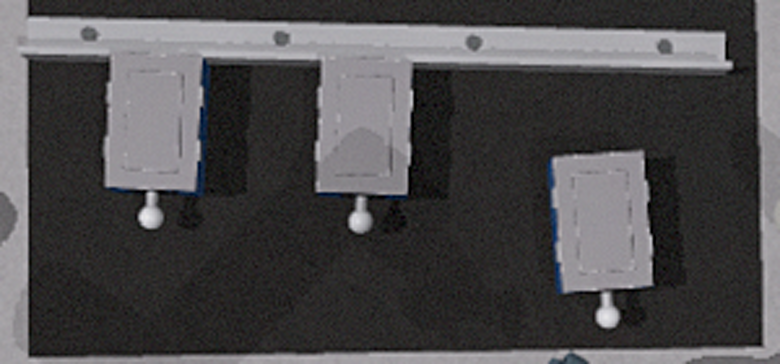

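Left and middle boxes now lie flush and square at the rail, moved 1–2 mm closer (near edges at crop rows ~190 and ~193). The right box is back where it stood, with its knob at (608,316). Nothing is being touched, so I'm handing in.

```bash
python3 -c "
from cell import arm
print(arm.hand_in())"
```

```text
the job is handed in; nothing more can be done
None
```

I handed the job in at about 52 s, with no verdict returned: the left and middle boxes were heavy and were slid to the rail, about square to it by camera, and the light right box was set down where it stood.

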